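# Rack drawer: press the paddle to let the canister roll out

### The arm

A 6-joint arm with a two-finger parallel gripper is mounted at the origin on the work surface. World frame = base frame: x ahead of the robot, y to its left, z up, the work surface at z = 0. Lengths are in m, angles in degrees, forces in N, time in s.
With the tool pointing down it reaches from about 0.25 to 0.725 m from the base axis. Payload 9.7 kg.
Tool frame: the origin (TCP) lies midway between the tips of the shut fingers; the grasp point (between the pads) lies 19 mm behind it (bot.hold_point_z is the distance from the TCP to the grasp point, in m); z points along the fingers, y is the line along which they close (so a half turn about z gives the same grasp; the last joint's range is limited). The gripper opens to 85 mm and grips with 20 to 120 N. Pads are 22 mm wide; open, the fingers measure 114 mm over their backs; the gripper's body (76 mm by 85 mm) begins 54 mm behind the grasp point. The pads swing forward as they close: fully open they stand 13 mm farther back than shut.
Start: joints at [67.895, 4.979, 10.078, 95.1, 0, 90], TCP at [0.207, 0.51, 0.231] pointing down, gripper open.
Joint ranges: [-179.16, 179.16], [-48.56, 103.87], [-65.8, 70.77], [-126.05, 130.52], [-82.76, 87.17], [-180, 180]. Speed limits (degrees/s): [127.2, 127.2, 147.25, 180, 180, 180].

### API

Orientations are given as [roll, pitch, yaw] about the fixed x, y, z axes, in that order (R = Rz(yaw) Ry(pitch) Rx(roll)).
In Python, from workcell import bot gives the robot as it stands.
- The arm moves only by the tool play_rows, never from a script. Its argument "steps" is a list that holds one entry, the list of rows, each a list of 4 numbers: the shift along the tool's x, y, z in m, then the turn about the tool's z in rad. In form: [[[tx, ty, tz, yaw], ...]]. A call has exactly 5 rows; each row shifts and turns the commanded pose from where the row before left it, along the tool's axes as they then stand; what a row does not reach is not made up. A row lasts 1/12 s, in which the tool goes at most 41.7 mm and 7.16 degrees, less where a joint would pass 70% of its speed; a pose out of reach is approached as far as the arm can. A call is refused whole if a number of a shift passes 0.0417 or a number of a turn 0.125, either way. A call with a gripper value outside its range is refused whole. "gripper" is the finger opening in m, from 0 to 0.0854, set as the call begins (left out, the last holds). The fingers move at their own pace and stop on an object; "squeeze" is the grip in N (left out, the last holds). Time passes only in rows, so rows that do not move let the fingers close, or fill a call up. It gives the time, the measured TCP pose, the force, the opening and the grip force at its end, in the units of the state.
- bot.get_obs(): the state, without advancing time (a new reading comes with each control period).
- bot.camera(name): name is "side" or "top"; returns a dict with "img" (420x560x3 uint8, blue, green, red), "vfov" (degrees; the focal length in pixels is half the picture's height over the tangent of half this angle, whatever the lens; pixels are square), "cx", "cy" (the principal point, pixels), "xyz" and "attitude" of the camera in the world. Camera axes: x right, y down, z forward; pixel columns grow to the right and rows downward; lengths in m; the calibration is good to about 2 mm. A picture is of the moment at which its call begins. There is no depth.
- bot.job_done(): hands the job in; it is judged then, once.
The state is a dict: "time": time; "q": joint angles; "qd": joint speeds; "joint_efforts": joint torques, N m; "ee_pos": TCP position; "tcp_rot": TCP orientation; "wrist_force": force on the tool from outside, world axes, zero at the start; "torque": the same for the moment, N m; "opening": finger opening in m; "grasp_force": force on a finger pad.
Only numpy, scipy, OpenCV 4.12 (cv2) and the standard library are available. Lean on these libraries where they do the work, as an engineer would, in place of code of your own. Each camera call takes 0.05 s, during which the arm holds its last target. There are 200 camera calls.

### The job

In the drawer stands a two-lane snack rack, each lane shut by a gate that lifts when you press down the paddle at the robot's end of that lane's rocking lever. Press down the paddle of the lane that holds the plain smooth canister (not the three-tin tiffin with deep grooves) and keep it down until the canister has rolled by itself to the far end of its lane, then take your hand away so that the gate drops shut. Do not touch the canister, the tiffin or the gates, leave the tiffin behind its shut gate, and leave everything else in the drawer where it is.

Things in the scene. Friction and masses are not known exactly. Their poses are not given: they have to be found in the camera images.
- rack: White two-lane sloping rack, fixed, 252 mm long (x), 214 mm wide (y), open on top. Origin on its underside between the lanes; z up; x along the lanes, downhill, away from the robot; y left. Lane centres at y = +52 mm (left) and -52 mm (right). Floor falls 9 degrees to +x, 45 mm high at x = 0; walls 22 mm above it. Gates at x = 30 mm, end stop at x = 140 mm.
- canister_center (a point): Centre of the plain smooth aluminium canister, 52 mm in diameter, 90 mm long, lying across either lane, about 0.16 kg. It starts leaning on the shut gate, in the rack frame at x = 1, z = 71 mm; rolled home on the end stop it is at about x = 114 mm. With the gate up it rolls there in about 1 s.
- tiffin_center (a point): Centre of the three-tin steel tiffin lying across the other lane: three discs 52 mm in diameter and 22 mm wide with two deep grooves between, 90 mm long over all. To be left behind its gate.
- paddle_left (a point): Press paddle of the left (+y) lane: flat steel plate 44 (x) by 40 (y) by 8 mm, outside the left wall. Origin: centre of its top face. Level at rest, at x = -170, y = +125, z = 103 mm in the rack frame. It is the robot's end of a rocking lever whose level cross pivot is 90 mm further along +x at z = 98 mm; the gate is 110 mm beyond the pivot.
- paddle_right (a point): The same for the right (-y) lane: at x = -170 mm, y = -125 mm in the rack frame.
- lever_left (a joint): Tilt of the left lever, rad: 0 = level, gate shut; grows as the paddle goes down (90 mm arm: 0.4 rad is 35 mm down) up to a stop at 0.5. The gate clears the canister from about 0.33. A spring returns it to 0; the press takes about 2 N at first and 5 N at the stop.
- lever_right (a joint): The same for the right lever.
- gate_left (a point): Thin steel gate plate across the left lane, 92 mm wide, carried by the left lever. Origin: on the plate near its top edge, 98 mm above the rack's underside when shut; the plate reaches 39 mm below it.
- gate_right (a point): The same for the right lane.
- tumbler: Bystander: small steel tumbler, 54 mm in diameter, 55 mm tall, standing between the two paddles. Origin at the centre of its foot.
- case: Bystander: flat blue plastic cutlery case with a shut flip lid, 240 x 80 x 45 mm, far left in the drawer. Origin at the centre of its underside.
- chopsticks: Bystander: banded pair of bamboo chopsticks, 220 x 17 x 7 mm, lying at the right. Origin at the centre of its underside.
- nested_tins: Bystander: three nested open steel tins, 116 mm in diameter, 66 mm tall, at the far right. Origin at the centre of the underside.
Things that resemble listed ones, but are neither listed nor needed, are in the scene too. Leave any orange or yellow look-alike of the part that bears tiffin_center alone.

How it is judged:
By the outcome, as a careful person would: the job done as asked, in the order asked, and still so for the second after the job is handed in, with the robot touching nothing.
It also fails if it takes over 35 s, if anything falls off the work surface, if the arm or the gripper's body presses on something with over 40 N, if the wrist force passes 120 N, or if a joint passes its speed limit or range.

## Working session

There is one attempt and no reset: what is moved stays moved. The work goes in short steps, Python scripts to look and compute and a tool call to move; the robot and the scene stay as the last step left them, time stands still between calls to the robot, and variables do not carry over. Pictures are saved under pics/ and viewed, at most 10 in all, crops included, and the job is handed in when it is done.

Besides the shell and the picture viewer there is one more tool, called as name(argument=value, ...), one argument or row to a line, values as JSON. play_rows: Moves the arm, as the interface text tells. Its arguments: {"type":"object","properties":{"steps":{"type":"array","items":{"type":"array","items":{"type":"array","items":{"type":"number"}}}},"gripper":{"type":"number"},"squeeze":{"type":"number"}},"required":["steps"]}

```bash
mkdir -p pics
python3 - <<'E'
from workcell import bot
import cv2,numpy as np
for n in("top","side"):
    c=bot.camera(n);cv2.imwrite(f"pics/{n}0.png",c["img"])
    print({k:v for k,v in c.items() if k!="img"})
print(bot.get_obs())
E
```

```text
{'vfov': 44.926807306374286, 'cx': 277.34664987243247, 'cy': 204.79199031461098, 'xyz': array([ 0.34834689, -0.00818269,  1.65816617]), 'attitude': array([-174.54567955,   -0.97435384,  -89.55731458])}
{'vfov': 55.13746306967936, 'cx': 275.75574579385426, 'cy': 209.64028634046332, 'xyz': array([ 0.01158442, -0.65733592,  0.89006961]), 'attitude': array([-134.10537249,   -0.25159652,  -36.931455  ])}
{'time': 0.1, 'q': array([6.78938971e+01, 5.00605933e+00, 1.00391134e+01, 9.50990497e+01,
       3.56013847e-04, 9.00007958e+01]), 'qd': array([ 0.02050234,  0.0480282 ,  0.00883547, -0.01506732, -0.04595779,
        0.01497589]), 'joint_efforts': array([-8.05837153e-04, -5.21559405e+01,  4.65653515e+01,  1.60222419e-02,
       -1.18506414e-04, -2.58292852e-05]), 'ee_pos': array([0.20689939, 0.5093808 , 0.23067316]), 'tcp_rot': array([-1.79934004e+02, -3.55096942e-04,  1.57893101e+02]), 'wrist_force': array([ 0.59115971,  0.37724702, -0.69318367]), 'torque': array([-0.0305781 ,  0.04432681,  0.01859518]), 'grasp_force': 0.0, 'opening': 0.08525361295676319}
```

View pics/top0.png

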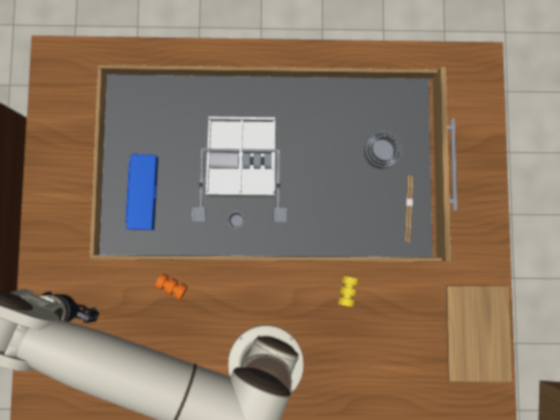

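View pics/side0.png

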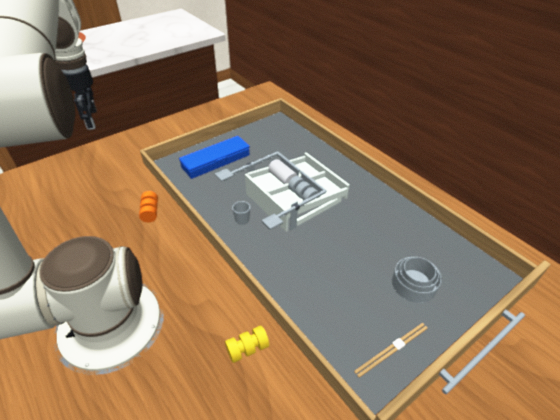

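The top view shows two candidates in the rack: a smooth cylinder in the left lane at about (223,160) and a grooved one in the right lane at (257,160). The orange (171,286) and yellow (348,291) look-alikes lie outside the drawer. The left paddle is at (198,214), the right paddle at (280,214) and the tumbler at (236,220). I'll confirm this in a crop and measure.

```bash
cat > h.py <<'E'
from workcell import bot
import cv2,numpy as np
from scipy.spatial.transform import Rotation as R
def ray(c,u,v):
    f=210/np.tan(np.radians(c["vfov"]/2))
    d=R.from_euler("xyz",c["attitude"],degrees=True).apply([(u-c["cx"])/f,(v-c["cy"])/f,1]); return c["xyz"],d
def onz(c,u,v,z):
    o,d=ray(c,u,v); return o+d*(z-o[2])/d[2]
def tri(a,b):
    (o1,d1),(o2,d2)=a,b
    s=np.linalg.lstsq(np.c_[d1,-d2],o2-o1,rcond=None)[0]
    p,q=o1+s[0]*d1,o2+s[1]*d2; return (p+q)/2,np.linalg.norm(p-q)
E
python3 - <<'E'
from h import *
t=bot.camera("top");s=bot.camera("side")
a=cv2.resize(t["img"][105:240,180:300],None,fx=4.4,fy=4.4,interpolation=cv2.INTER_CUBIC)
b=cv2.resize(s["img"][130:240,200:360],None,fx=5,fy=5,interpolation=cv2.INTER_CUBIC)
cv2.imwrite("pics/ct.png",a);cv2.imwrite("pics/cs.png",b)
for n,p,q in(("L",(198,214.5),(224,174)),("R",(280,214.5),(273,221)),):
    print(n,tri(ray(t,*p),ray(s,*q)))
print("tumbler top",onz(t,236.5,219,.055))
E
```

```text
L (array([0.46574349, 0.20820224, 0.10680316]), np.float64(0.0024935637826127943))
R (array([ 0.46778459, -0.04227703,  0.10456991]), np.float64(0.0016791184577385717))
tumbler top [0.45536758 0.09441388 0.055     ]
```

View pics/ct.png

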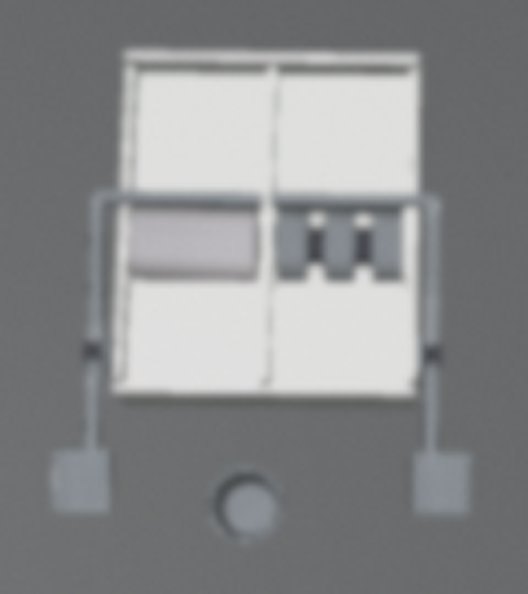

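View pics/cs.png

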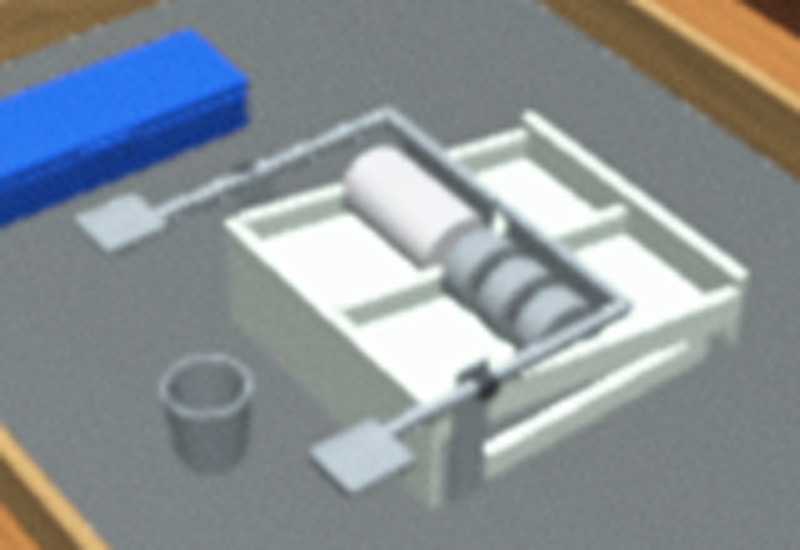

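The crops confirm it: the smooth canister is in the left lane and the grooved tiffin is in the right. The left paddle is at about (0.466, 0.208, 0.105). Its spacing to the right paddle is 250 mm and its height matches. First I'll turn to yaw 180 and shut the fingers.

play_rows(
  steps=[
    [[0,0,0,-0.0772],[0,0,0,-0.0772],[0,0,0,-0.0772],[0,0,0,-0.0772],[0,0,0,-0.0772]],
  ],
  gripper=0,
)

```text
time: 0.62
ee_pos: [0.2069, 0.5095, 0.2311]
tcp_rot: [-180.0, -0.0, -179.8]
wrist_force: [-0.3, -0.2, -0.4]
opening: 0.0255
grasp_force: 0.0
```

play_rows(
  steps=[
    [[-0.025,-0.03,0,0],[-0.025,-0.03,0,0],[-0.025,-0.03,0,0],[-0.025,-0.03,0,0],[-0.025,-0.03,0,0]],
  ],
)

```text
time: 1.03
ee_pos: [0.3326, 0.3581, 0.2312]
tcp_rot: [180.0, 0.0, -180.0]
wrist_force: [0.6, 0.1, -0.2]
opening: 0.0005
grasp_force: 0.0
```

play_rows(
  steps=[
    [[-0.025,-0.03,0.01,0],[-0.025,-0.03,0.01,0],[-0.025,-0.03,0.01,0],[-0.025,-0.03,0.01,0],[-0.02,-0.03,0.01,0]],
  ],
)

```text
time: 1.45
ee_pos: [0.4532, 0.2078, 0.1807]
tcp_rot: [180.0, 0.0, 180.0]
wrist_force: [1.3, 1.2, 0.2]
opening: 0.0001
grasp_force: 0.0
```

play_rows(
  steps=[
    [[0,0,0,0],[0,0,0,0],[0,0,0,0],[0,0,0,0],[0,0,0,0]],
  ],
)

```text
time: 1.87
ee_pos: [0.4516, 0.2107, 0.1817]
tcp_rot: [180.0, 0.0, -179.9]
wrist_force: [-0.2, -0.0, -0.4]
opening: 0.0002
grasp_force: 0.0
```

play_rows(
  steps=[
    [[-0.01,-0.002,0.015,0],[0,0,0.015,0],[0,0,0.015,0],[0,0,0.01,0],[0,0,0,0]],
  ],
)

```text
time: 2.28
ee_pos: [0.4608, 0.208, 0.1244]
tcp_rot: [-179.9, -0.1, -179.9]
wrist_force: [-0.5, 0.1, -0.4]
opening: 0.0001
grasp_force: 0.0
```

Run:
```python
from h import *
t=bot.camera("top");s=bot.camera("side")
a=cv2.resize(t["img"][100:240,150:290],None,fx=2.8,fy=2.8,interpolation=cv2.INTER_CUBIC)
b=cv2.resize(s["img"][100:240,180:320],None,fx=2.8,fy=2.8,interpolation=cv2.INTER_CUBIC)
cv2.imwrite("pics/c1.png",np.hstack([a,b]))
```

```text
(no output)
```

View pics/c1.png

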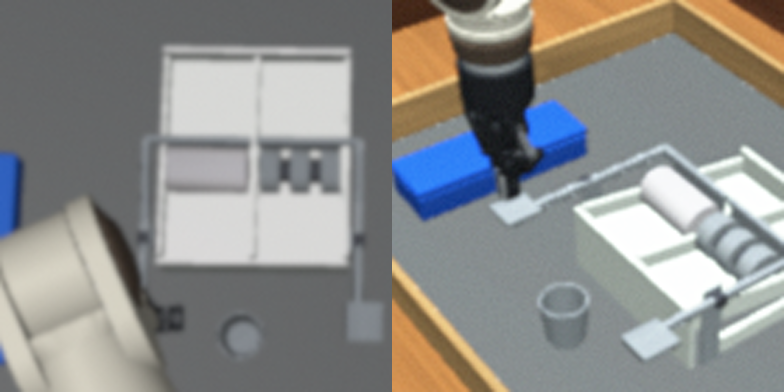

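The tip stands about 20 mm above the left paddle's centre, with the tip at (510,192) and the paddle at (515,210) in the side half. Next I press to z of about 0.067.

play_rows(
  steps=[
    [[0,0,0.012,0],[0,0,0.012,0],[0,0,0.012,0],[0,0,0.012,0],[0,0,0.008,0]],
  ],
)

```text
time: 2.8
ee_pos: [0.4619, 0.2075, 0.0688]
tcp_rot: [-180.0, -0.0, -180.0]
wrist_force: [1.3, -0.4, 5.2]
opening: -0.0002
grasp_force: 2.1
```

play_rows(
  steps=[
    [[0,0,0,0],[0,0,0,0],[0,0,0,0],[0,0,0,0],[0,0,0,0]],
  ],
)

```text
time: 3.22
ee_pos: [0.4617, 0.2075, 0.0704]
tcp_rot: [-180.0, -0.0, -180.0]
wrist_force: [-3.7, -0.7, 2.8]
opening: 0.0001
grasp_force: 2.1
```

Run:
```python
from h import *
t=bot.camera("top");s=bot.camera("side")
a=cv2.resize(t["img"][100:240,150:290],None,fx=2.8,fy=2.8,interpolation=cv2.INTER_CUBIC)
b=cv2.resize(s["img"][100:240,200:340],None,fx=2.8,fy=2.8,interpolation=cv2.INTER_CUBIC)
cv2.imwrite("pics/c2.png",np.hstack([a,b]))
```

```text
(no output)
```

View pics/c2.png

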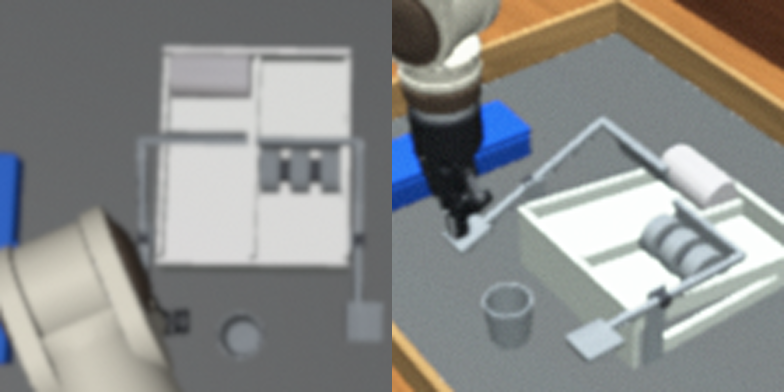

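The left gate is up and the canister already lies at the end stop, at (208,75) in the crop. I'll let it settle, then lift off straight up.

play_rows(
  steps=[
    [[0,0,0,0],[0,0,0,0],[0,0,0,0],[0,0,0,0],[0,0,0,0]],
  ],
)

```text
time: 3.73
ee_pos: [0.462, 0.2076, 0.0703]
tcp_rot: [-180.0, -0.0, -180.0]
wrist_force: [-6.0, -1.9, 3.1]
opening: 0.0002
grasp_force: 2.1
```

play_rows(
  steps=[
    [[0,0,0,0],[0,0,0,0],[0,0,0,0],[0,0,0,0],[0,0,0,0]],
  ],
)

```text
time: 4.15
ee_pos: [0.462, 0.2076, 0.0703]
tcp_rot: [-180.0, 0.0, -180.0]
wrist_force: [-5.0, -0.9, 2.8]
opening: 0.0005
grasp_force: 2.2
```

play_rows(
  steps=[
    [[0,0,0,0],[0,0,0,0],[0,0,0,0],[0,0,0,0],[0,0,0,0]],
  ],
)

```text
time: 4.57
ee_pos: [0.462, 0.2076, 0.0703]
tcp_rot: [-180.0, 0.0, -180.0]
wrist_force: [-5.0, 0.0, 2.1]
opening: -0.0
grasp_force: 2.1
```

play_rows(
  steps=[
    [[0,0,-0.01,0],[0,0,-0.01,0],[0,0,-0.01,0],[0,0,-0.015,0],[0,0,-0.02,0]],
  ],
)

```text
time: 4.98
ee_pos: [0.4624, 0.2076, 0.1363]
tcp_rot: [-180.0, 0.0, -180.0]
wrist_force: [0.6, 0.2, -0.3]
opening: -0.0
grasp_force: 0.0
```

play_rows(
  steps=[
    [[0,0,-0.02,0],[0,0,-0.02,0],[0,0,-0.02,0],[0,0,-0.02,0],[0,0,0,0]],
  ],
)

```text
time: 5.4
ee_pos: [0.4637, 0.2082, 0.2206]
tcp_rot: [179.8, 0.4, -180.0]
wrist_force: [0.2, -0.2, 0.4]
opening: -0.0001
grasp_force: 0.0
```

play_rows(
  steps=[
    [[0,0,0,0],[0,0,0,0],[0,0,0,0],[0,0,0,0],[0,0,0,0]],
  ],
)

```text
time: 5.82
ee_pos: [0.4618, 0.2075, 0.2146]
tcp_rot: [-180.0, -0.1, -180.0]
wrist_force: [0.2, -0.1, 0.8]
opening: -0.0001
grasp_force: 0.0
```

Run:
```python
from h import *
t=bot.camera("top");s=bot.camera("side")
a=cv2.resize(t["img"][100:240,150:290],None,fx=2.8,fy=2.8,interpolation=cv2.INTER_CUBIC)
b=cv2.resize(s["img"][100:240,200:340],None,fx=2.8,fy=2.8,interpolation=cv2.INTER_CUBIC)
cv2.imwrite("pics/c3.png",np.hstack([a,b]))
```

```text
(no output)
```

View pics/c3.png

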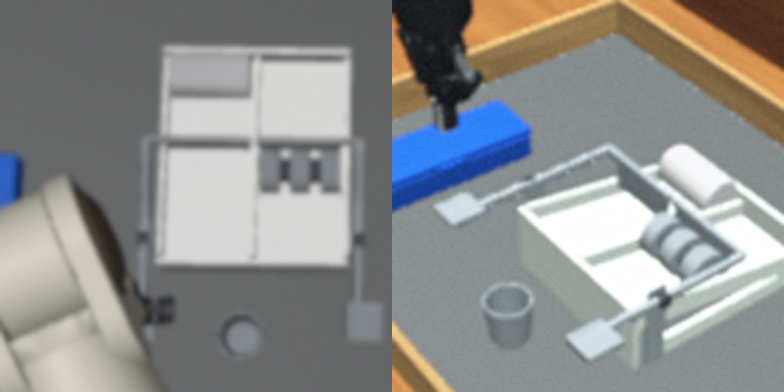

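The left gate is shut, with its lever level with the right one. The canister is at the end stop (208,75), the tiffin is behind its gate, and the hand is clear.

```bash
python3 -c "
from workcell import bot
print(bot.job_done())"
```

```text
the job is handed in; nothing more can be done
None
```

I pressed the left paddle until the smooth canister had rolled to the end stop, then lifted clear; the gate dropped shut with the tiffin still behind its own gate, and the job is handed in.

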